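Load a sample tube and click the carousel round to the reading head

ROBOT

A 6-joint arm with a two-finger parallel gripper is mounted at the origin on a cart in front of the work surface, level with it; the furniture and walls round the work are solid. World frame = base frame: x ahead of the robot, y to its left, z up, the work surface at z = 0. Lengths are in m, angles in rad, forces in N, time in s.
With the tool pointing down it reaches from about 0.25 to 0.725 m from the base axis. Payload 4 kg.
Tool frame: the origin (TCP) lies at the very end of the fingers, on their centre line; the grasp point (between the pads) lies 19 mm behind it; z points along the fingers, y is the line along which they close (so a half turn about z gives the same grasp; the last joint's range is limited). The gripper opens to 85 mm and grips with 20 to 120 N. Pads are 22 mm wide; open, the fingers measure 114 mm over their backs; the gripper's body (76 mm by 85 mm) begins 54 mm behind the grasp point. The pads swing forward as they close: fully open they stand 13 mm farther back than shut.
Start: joints at [-1.166, 0.241, 0.005, 1.335, 0, 1.571], TCP at [0.197, -0.46, 0.231] pointing down, gripper open.
Joint ranges: [-2.72, 2.72], [-1.05, 1.87], [-1.09, 1.28], [-1.99, 2.15], [-1.42, 1.44], [-3.14, 3.14]. Speed limits (rad/s): [2.79, 2.79, 3.14, 3.14, 3.14, 3.14].

INTERFACE

Orientations are given as a unit quaternion [x, y, z, w].
In Python, from workcell import bot, vision, workorder gives the robot as it stands.
- The arm moves only by the shell command python3 -m creep 'ROWS' [OPENING]. ROWS is JSON, a list of rows, each a list of 2 entries, a list of its own where there are three numbers: the shift along the tool's x, y, z in mm, then the turn, a rotation vector about the tool's x, y, z in rad. In form: [[[dx, dy, dz], [wx, wy, wz]], ...]. A call has 1 to 12 rows; each row shifts and turns the commanded pose from where the row before left it, along the tool's axes as they then stand; what a row does not reach is not made up. A row lasts 1/8 s, in which the tool goes at most 62.5 mm and 10.7 degrees, less where a joint would pass 70% of its speed; a pose out of reach is approached as far as the arm can. A call is refused whole if a number of a shift passes 62.5 or a number of a turn 0.188, either way. A call with a gripper value outside its range is refused whole. OPENING is the finger opening in mm, from 0 to 85.4, set as the call begins (- or left out, the last holds). The fingers move at their own pace and stop on an object; the grip force is fixed at half the most. Time passes only in rows, so rows that do not move let the fingers close. It gives the time, the measured TCP pose, the force, the opening and the grip force at its end, in the units of the state.
- bot.get_obs(): the state, without advancing time (a new reading comes with each control period).
- vision.camera(name): name is "scene" or "top" or "wrist"; returns a dict with "image" (420x560x3 uint8, blue, green, red), "z_map" (420x560 float32, m along the optical axis (not along the pixel's ray), 0 where there is no reading), "K" (3x3 intrinsics, pixels), "rvec" (rotation vector, rad) and "tvec" (3), from world to camera coordinates, as OpenCV has them; the wrist camera has in their place "tool_from_camera" (4x4, takes a point from camera to tool coordinates, whose origin is the TCP and whose axes are the flange's). Camera axes: x right, y down, z forward; pixel columns grow to the right and rows downward; lengths in m; the calibration is good to about 2 mm. A picture is of the moment at which its call begins: read the wrist's pose just before it.
- workorder.job_done(): hands the job in; it is judged then, once.
Trained networks look in a picture, given as the dict that the camera call returned (one of the last four; its "shot" number tells which), for a name from the list of things; names that differ only in an ending like _2 or _b are one class to them, and where a whole thing is asked for, a point or a joint stands for the part that bears it (a point fixed in the world has none). Each returns a list of dicts, best first, with "score" (0 to 1); they miss things now and then, are a little off and sometimes report something else, mostly with a low value. They report only what shows in the picture. A call takes as long as a camera call.
- vision.spot_in(picture, query): "position" ([column, row] in pixels, amid what is visible of it).
- vision.place_of(picture, query): "position" ([column, row] in pixels: a listed point, or the origin of a listed thing).
The state is a dict: "clock": time; "joint_pos": joint angles; "joint_vel": joint speeds; "tau": joint torques, N m; "eef_pos": TCP position; "tool_rot": TCP orientation; "ft_force": force on the tool from outside, world axes, zero at the start; "ft_torque": the same for the moment, N m; "grip_width": finger opening in m; "grasp_force": force on a finger pad.
Only numpy, scipy, OpenCV 4.12 (cv2) and the standard library are available. Lean on these libraries where they do the work, as an engineer would, in place of code of your own. Each camera call takes 0.05 s, during which the arm holds its last target. There are 200 camera calls.

TASK

Set the wide sample tube down gently, upright, in the aluminium cup of the small carousel. Then bring that cup round to the reading head with the black thumb lever alone, one click per stroke: press the lever gently round to its stop, let it spring all the way back, and repeat until the cup stands square in front of the reading head's window, without clicking past it. Do not turn the carousel by hand or by the tube, press the lever with no more than 15 N, and leave the other things on the table where they are.

Things in the scene. Friction and masses are not known exactly. Their poses are not given: they have to be found in the camera images.
- carousel_base: fixed carousel unit. Origin on the table top, on the carousel's vertical axis, z up; the lever is on its -x side. Grey round foot of radius 98 mm, above it the aluminium carousel table: disc of radius 78 mm, top face at z 50 mm, with eleven grey blanking plugs up to 4 mm high and one cup, all on a circle of radius 58 mm.
- reader_window (a point): centre of the window of the reading head, a fixed black block 32 x 46 mm beside the carousel, top 105 mm above the table top, window facing the carousel's axis. The window lies 102 mm from the axis, 60 degrees anticlockwise (seen from above) from the base's +x axis.
- carousel_table (a joint): angle of the carousel table, rad, positive anticlockwise from above; 0 = cup at the reading head. It rests in sprung notches 0.5236 rad apart, one at 0; it starts two, three or four notches short (about -1.05, -1.57, -2.09). Each full lever stroke advances it exactly one notch, positive way; past mid-way it snaps on to the notch by itself, ahead of the lever.
- cup_floor (a point): centre of the cup's inner floor, 58 mm from the carousel's axis, 54 mm above the table top. The cup is an upright aluminium ring fixed on the carousel table, turning with it: inner diameter 28 mm, outer 34 mm, inner depth 24 mm, rim 78 mm above the table top.
- paddle (a point): middle of the lever's black upright thumb paddle, 52 mm above the table top; at rest 120 mm from the carousel's axis, 165 degrees anticlockwise from the base's +x axis. The lever swings about that axis; press the paddle sideways, anticlockwise seen from above. Paddle: 10 mm thick along its travel, 26 mm along the lever, from 24 to 72 mm above the table top, free all round and above.
- wide_tube: the wide sample tube, standing upright on the table: screw cap 30 mm in diameter from 44 to 62 mm above its foot, clear body 24 mm in diameter below. Origin at the centre of its foot, z up along the tube. 10 to 20 g.
- narrow_tube: a bystander: narrow sample tube standing upright, cap 22 mm in diameter, 75 mm high; origin at the centre of its foot. Not to be disturbed.
- loupe_1: a bystander: black stand loupe, 42 mm across, 42 mm high; origin at the centre of its foot. Not to be disturbed.
- weight_a: a bystander: felt-covered weight block 34 x 56 x 23 mm; origin at the centre of its underside. Not to be disturbed.
- eraser_1: a bystander: eraser 21 x 42 x 13 mm lying flat; origin at the centre of its underside. Not to be disturbed.
- dish_a: a bystander: small glass dish 57 mm across, 12 mm high; origin at the centre of its underside. Not to be disturbed.
- thumb_lever: the thumb lever itself (origin on the carousel's axis). A spring returns it to rest. Its stroke: free play, then the notch resists (4 to 7 N at the paddle), it clicks, and 1 to 3 mm on comes a firm rubber stop. The play is set inside, hidden, and differs from start to start: the stop is 0.36 to 0.61 rad (43 to 74 mm at the paddle) from rest. Short of it there may be no click.

How it is judged:
On the way, in this order (a step that is already met when the one before it is completed fails the run):
1. the wide tube stands in the cup, let go, before the carousel is turned (distance between wide_tube and cup_floor below 0.006 m and angle between wide_tube's own z axis and vertical below 0.2 rad and contact force between the fingers and wide_tube below 0.05 N and value of joint carousel_table below -0.8 rad), for 0.2 s.
2. the cup has been clicked round to the reading head (value of joint carousel_table between -0.1 and 0.1 rad), for 0.2 s.
At the end, for the whole second after the job is handed in: The carousel rests in the notch with the cup at the reading head (within 0.1 rad), the lever has sprung back (to within 9 mm), and the wide tube stands in the cup, its foot within 6 mm of the cup floor's centre, within 0.2 rad of upright, at rest (all of step 2 and y of paddle in the frame of carousel_base above 0.022 m and distance between wide_tube and cup_floor below 0.006 m and angle between wide_tube's own z axis and vertical below 0.2 rad and linear speed of wide_tube below 0.03 m/s); the robot touches nothing.
It fails at once if the lever is pressed harder than 16 N (contact force between any of the fingers, the arm and thumb_lever above 16 N).
It fails at once if the carousel is clicked past the reading head (value of joint carousel_table above 0.25 rad).
It fails at once if the carousel is pushed by hand (over 3 N on its table) or turned with the robot on the tube (contact force between any of the fingers, the arm and carousel_table above 3 N or (contact force between any of the fingers, the arm and wide_tube above 0.3 N and (velocity of joint carousel_table above 0.8 rad/s or velocity of joint carousel_table below -0.8 rad/s))).
It fails at once if the tube is dropped or thrown (contact force between the fingers and wide_tube below 0.05 N and linear speed of wide_tube above 0.8 m/s).
It fails at once if a bystander is moved more than 3 cm (distance of any of narrow_tube, loupe_1, weight_a, eraser_1, dish_a from where it was at the start of the episode above 0.03 m).
It also fails if it takes over 72 s, if anything falls off the work surface, if the arm or the gripper's body presses on something with over 40 N, if the wrist force passes 120 N, or if a joint passes its speed limit or range.

## Working session

There is one attempt and no reset: what is moved stays moved. The work goes in short steps, Python scripts to look and compute and a shell command to move; the robot and the scene stay as the last step left them, time stands still between calls to the robot, and variables do not carry over. Pictures are saved under pics/ and viewed, at most 13 in all, crops included, and the job is handed in when it is done.

```bash
ls; mkdir -p pics; cat > h.py <<'E'
import numpy as np, cv2
from scipy.spatial.transform import Rotation as R
from workcell import bot, vision, workorder
def world(p,uv,z=None,depth=None):
    """pixel -> world on plane z (or at given depth); scene/top cameras"""
    Rm=cv2.Rodrigues(np.array(p["rvec"],float))[0]; t=np.array(p["tvec"],float).ravel()
    ray=np.linalg.inv(p["K"])@np.array([uv[0],uv[1],1.]); o=-Rm.T@t; d=Rm.T@ray
    s=depth if z is None else (z-o[2])/d[2]
    return o+s*d
def wworld(p,uv,obs,z):
    T=np.array(p["tool_from_camera"]); Q=R.from_quat(obs["tool_rot"]).as_matrix()
    ray=np.linalg.inv(p["K"])@np.array([uv[0],uv[1],1.])
    o=np.array(obs["eef_pos"])+Q@T[:3,3]; d=Q@T[:3,:3]@ray
    return o+(z-o[2])/d[2]*d
E
python3 - <<'E'
from h import *
o=bot.get_obs(); print({k:np.round(v,3).tolist() for k,v in o.items()})
for n in ("top","scene"):
    p=vision.camera(n); cv2.imwrite(f"pics/{n}0.png",p["image"])
    for q,z in (("wide_tube",0),("carousel_base",0),("cup_floor",.054),("paddle",.052),("reader_window",.08),("narrow_tube",0),("loupe_1",0),("weight_a",0),("eraser_1",0),("dish_a",0)):
        for r in vision.place_of(p,q)[:2]:
            print(n,q,round(r["score"],2),np.round(r["position"],1),np.round(world(p,r["position"],z=z),4))
E
```

```text
pics
{'clock': 0.0, 'joint_pos': [-1.166, 0.241, 0.004, 1.335, -0.0, 1.571], 'joint_vel': [0.0, 0.0, 0.002, 0.0, 0.0, 0.0], 'tau': [-0.001, -37.232, 25.241, 0.017, -0.0, -0.0], 'eef_pos': [0.197, -0.459, 0.23], 'tool_rot': [0.98, 0.201, -0.0, -0.001], 'ft_force': [-0.102, 0.344, -0.071], 'ft_torque': [-0.013, 0.072, -0.038], 'grasp_force': 0.0, 'grip_width': 0.086}
top wide_tube 0.59 [377.3 212.1] [ 0.5235 -0.2736  0.    ]
top wide_tube 0.57 [335.3 234.3] [ 0.4621 -0.1631  0.    ]
top carousel_base 0.81 [249.2 188.4] [0.5792 0.0675 0.    ]
top carousel_base 0.51 [210.1 168.3] [0.6311 0.1735 0.    ]
top cup_floor 0.63 [242.6 162.6] [0.638 0.083 0.054]
top paddle 0.45 [239.7 230.2] [0.4636 0.0852 0.052 ]
top paddle 0.28 [212.8 170.4] [0.6163 0.1593 0.052 ]
top reader_window 0.65 [212.4 168.2] [0.6168 0.1568 0.08  ]
top narrow_tube 0.54 [331.4 233.1] [ 0.4651 -0.1528  0.    ]
top loupe_1 0.63 [362.8 150.6] [ 0.6885 -0.2342  0.    ]
top weight_a 0.6 [178.9 234.8] [0.4515 0.2492 0.    ]
top eraser_1 0.57 [293.5 269.5] [ 0.3674 -0.0547  0.    ]
top eraser_1 0.52 [239.6 230. ] [0.4678 0.0896 0.    ]
top dish_a 0.8 [173.  171.6] [0.62   0.2723 0.    ]
scene wide_tube 0.51 [345.  283.5] [ 0.5175 -0.2755  0.    ]
scene carousel_base 0.72 [293.2 209.6] [0.5846 0.0541 0.    ]
scene cup_floor 0.63 [305.1 185.5] [0.6404 0.0775 0.054 ]
scene reader_window 0.92 [280.5 166.4] [0.6154 0.1781 0.08  ]
scene narrow_tube 0.49 [299.6 263.8] [ 0.4658 -0.1618  0.    ]
scene loupe_1 0.53 [391.8 251.9] [ 0.6938 -0.2444  0.    ]
scene loupe_1 0.27 [299.3 262.4] [ 0.468 -0.157  0.   ]
scene weight_a 0.6 [223.2 192. ] [0.4507 0.2532 0.    ]
```

View pics/top0.png

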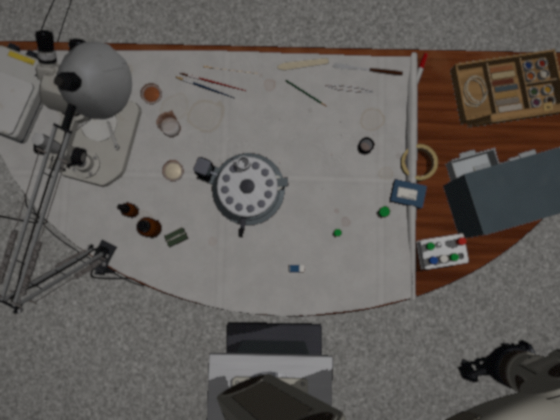

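View pics/scene0.png

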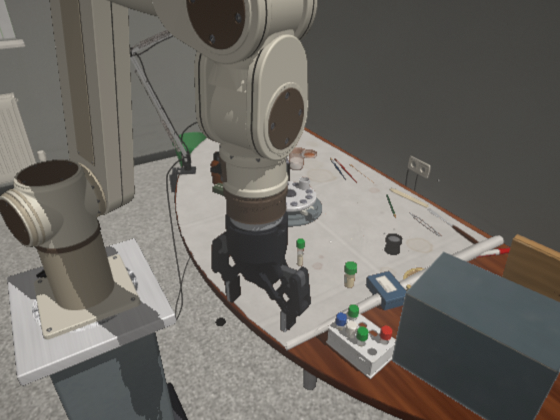

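The top view shows the carousel at about (247,187), cup (242,163), reading head (204,168), paddle (241,230), wide tube (384,211), narrow tube (337,233). The scene view has the wide tube at (350,275). The cup looks about two notches short. Next I move above the wide tube.

```bash
python3 -m creep '[[[43,-5,0],[0,0,0]],[[43,-5,0],[0,0,0]],[[43,-5,0],[0,0,0]],[[43,-5,0],[0,0,0]],[[43,-5,0],[0,0,0]],[[43,-5,0],[0,0,0]],[[43,-5,0],[0,0,0]],[[43,-5,0],[0,0,0]],[[0,0,0],[0,0,0]],[[0,0,0],[0,0,0]]]' 60
python3 - <<'E'
from h import *
o=bot.get_obs(); p=vision.camera("wrist"); cv2.imwrite("pics/w1.png",p["image"])
print(np.round(p["tool_from_camera"],3),o["eef_pos"])
for r in vision.place_of(p,"wide_tube")[:2]: print(r, wworld(p,r["position"],o,0))
E
```

```text
clock: 2.35
eef_pos: [0.497, -0.2873, 0.231]
tool_rot: [0.98, 0.201, -0.0, -0.0]
ft_force: [-0.6, 0.5, -0.2]
grip_width: 0.0602
grasp_force: 0.0
[[-0.001 -0.949 -0.315  0.081]
 [ 1.    -0.    -0.    -0.001]
 [ 0.    -0.315  0.949 -0.142]
 [ 0.     0.     0.     1.   ]] [ 0.49699607 -0.28732233  0.23102169]
{'position': [283.5, 155.5], 'score': 0.59} [ 5.20844276e-01 -2.82013292e-01 -5.55111512e-17]
```

View pics/w1.png

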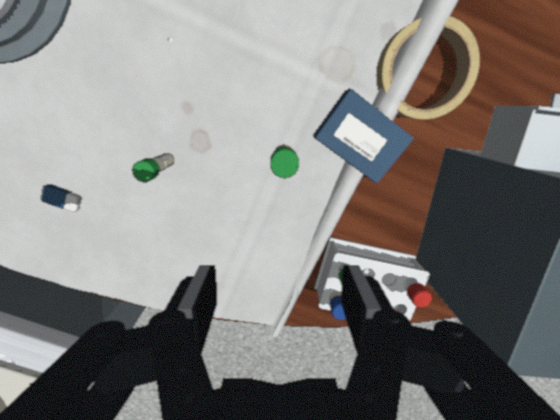

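The wide tube's green cap is at (285,162), straight ahead of the fingers. The narrow tube is at (146,169), well clear.

```bash
python3 - <<'E'
from h import *
o=bot.get_obs(); p=vision.camera("wrist"); im=p["image"].astype(int)
m=((im[...,1]>im[...,0]+25)&(im[...,1]>im[...,2]+25)).astype(np.uint8)
n,l,s,c=cv2.connectedComponentsWithStats(m)
for i in range(1,n):
    if s[i,4]>150:
        w=wworld(p,c[i],o,.062); d=R.from_quat(o["tool_rot"]).inv().apply(w-o["eef_pos"]); print(c[i],s[i],w,"tool mm",d*1000)
E
```

```text
[283.99704142 161.75591716] [270 147  29  30 676] [ 0.52340509 -0.28098351  0.062     ] tool mm [ 27.55353519   4.25217532 169.33893709]
[144.88735632 168.91034483] [132 159  27  22 435] [ 0.46418665 -0.15982579  0.062     ] tool mm [  20.67123569 -130.427631    169.36494819]
```

```bash
python3 -m creep '[[[7,1,25],[0,0,0]],[[7,1,25],[0,0,0]],[[7,1,25],[0,0,0]],[[7,1,25],[0,0,0]],[[0,0,0],[0,0,0]],[[0,0,0],[0,0,0]]]'
python3 - <<'E'
from h import *
o=bot.get_obs(); p=vision.camera("wrist"); im=p["image"].astype(int); cv2.imwrite("pics/w2.png",p["image"])
m=((im[...,1]>im[...,0]+25)&(im[...,1]>im[...,2]+25)).astype(np.uint8)
n,l,s,c=cv2.connectedComponentsWithStats(m)
for i in range(1,n):
    if s[i,4]>150:
        w=wworld(p,c[i],o,.062); d=R.from_quat(o["tool_rot"]).inv().apply(w-o["eef_pos"]); print(c[i],s[i],w,"tool mm",d*1000)
E
```

```text
clock: 3.25
eef_pos: [0.5245, -0.2808, 0.1324]
tool_rot: [0.98, 0.2, 0.0, 0.0]
ft_force: [0.5, -0.5, 1.0]
grip_width: 0.0602
grasp_force: 0.0
[279.97513598 224.59440559] [ 261  203   39   43 1287] [ 0.52495537 -0.28074348  0.062     ] tool mm [ 0.388414    0.08851747 70.39848221]
[ 85.74256145 238.04139715] [ 69 222  37  32 773] [ 0.46163893 -0.1581361   0.062     ] tool mm [  -9.673851   -137.5351528    70.26764652]
[411.9        412.28518519] [399 404  26  16 270] [ 0.40997138 -0.45442532  0.062     ] tool mm [-173.5798581   114.6386796    70.39982884]
```

```bash
python3 -m creep '[[[0,0,25],[0,0,0]],[[0,0,25],[0,0,0]],[[0,0,25],[0,0,0]],[[0,0,15],[0,0,0]],[[0,0,6],[0,0,0]],[[0,0,0],[0,0,0]]]'
python3 -m creep '[[[0,0,0],[0,0,0]],[[0,0,0],[0,0,0]],[[0,0,0],[0,0,0]],[[0,0,0],[0,0,0]],[[0,0,0],[0,0,0]],[[0,0,0],[0,0,0]]]' 20
```

```text
clock: 4.05
eef_pos: [0.525, -0.2802, 0.0358]
tool_rot: [0.98, 0.201, 0.0, 0.0]
ft_force: [-0.5, -0.1, -1.0]
grip_width: 0.06
grasp_force: 0.0
clock: 4.8
eef_pos: [0.5255, -0.2805, 0.0365]
tool_rot: [0.98, 0.201, 0.001, 0.001]
ft_force: [0.1, -0.4, 5.5]
grip_width: 0.027
grasp_force: 59.3
```

```bash
python3 -m creep '[[[0,0,-8],[0,0,0]],[[0,0,-25],[0,0,0]],[[0,0,-40],[0,0,0]],[[0,0,-40],[0,0,0]],[[0,0,-40],[0,0,0]],[[0,0,-30],[0,0,0]],[[0,-40,0],[0,0,0]],[[0,-40,0],[0,0,0]],[[0,-40,0],[0,0,0]],[[0,-30,0],[0,0,0]],[[0,0,0],[0,0,0]],[[0,0,0],[0,0,0]]]'
python3 - <<'E'
from h import *
o=bot.get_obs(); p=vision.camera("wrist"); s=vision.camera("scene")
cv2.imwrite("pics/w3.png",p["image"])
cv2.imwrite("pics/both3.png",np.hstack([cv2.resize(p["image"],(400,300)),cv2.resize(s["image"][130:340,180:460],(400,300))]))
for r in vision.place_of(s,"wide_tube")[:1]: print("tube",r)
for q,z in (("carousel_base",0),("cup_floor",.054),("paddle",.052),("reader_window",.08)):
    for r in vision.place_of(p,q)[:1]: print(q,r, wworld(p,r["position"],o,z))
E
```

```text
clock: 6.3
eef_pos: [0.4659, -0.1424, 0.2185]
tool_rot: [0.98, 0.201, 0.0, 0.0]
ft_force: [-0.0, 0.5, -0.4]
grip_width: 0.0269
grasp_force: 59.1
tube {'position': [292.5, 197.8], 'score': 0.53}
paddle {'position': [44.0, 99.3], 'score': 0.57} [0.46019619 0.08518215 0.052     ]
```

View pics/both3.png

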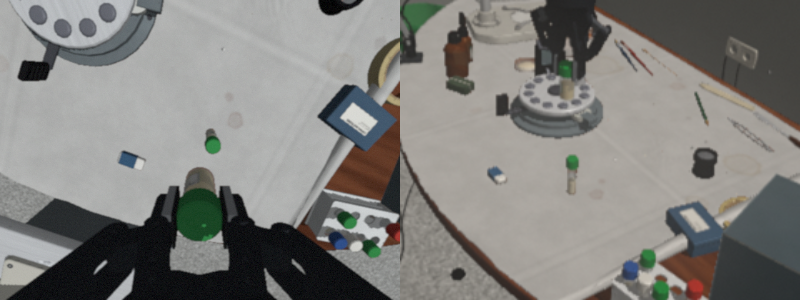

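The right half shows the tube held upright. The wrist view has the carousel at top left and the paddle at about (35,70) in the left half. I go over the carousel for a closer look.

```bash
python3 -m creep '[[[29,-19,0],[0,0,0]],[[29,-19,0],[0,0,0]],[[29,-19,0],[0,0,0]],[[29,-19,0],[0,0,0]],[[29,-19,0],[0,0,0]],[[28,-18,0],[0,0,0]],[[0,0,0],[0,0,0]],[[0,0,0],[0,0,0]]]'
python3 - <<'E'
from h import *
o=bot.get_obs(); p=vision.camera("wrist")
cv2.imwrite("pics/w4.png",p["image"]); np.savez("w4.npz",**{k:p[k] for k in("K","z_map","tool_from_camera")},pos=o["eef_pos"],rot=o["tool_rot"],image=p["image"])
for q,z in (("carousel_base",0),("cup_floor",.054),("paddle",.052),("reader_window",.08)):
    for r in vision.place_of(p,q)[:1]: print(q,r, wworld(p,r["position"],o,z))
E
```

```text
clock: 7.65
eef_pos: [0.5798, 0.0295, 0.2179]
tool_rot: [0.98, 0.201, -0.001, 0.0]
ft_force: [-0.7, -0.9, -0.2]
grip_width: 0.0269
grasp_force: 59.1
carousel_base {'position': [249.2, 162.5], 'score': 0.76} [0.58322865 0.06764476 0.        ]
cup_floor {'position': [252.4, 112.2], 'score': 0.66} [0.63729976 0.08082186 0.054     ]
paddle {'position': [188.2, 272.0], 'score': 0.76} [0.4588791  0.08363257 0.052     ]
reader_window {'position': [282.0, 250.3], 'score': 0.23} [0.53352626 0.00726989 0.08      ]
```

View pics/w4.png

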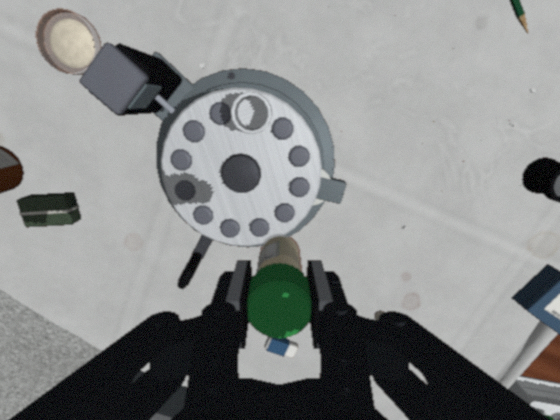

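The whole carousel is visible: disc centre about (241,168), cup rim (252,112), paddle (195,262), reading head at top left with its window near (165,95). The held tube is at (280,280).

```bash
python3 - <<'E'
from h import *
from scipy.optimize import least_squares
d=np.load("w4.npz"); o={"eef_pos":d["pos"],"tool_rot":d["rot"]}
pl=[(194,131),(181,159),(185,190),(203,215),(230,228),(259,227),(285,212),(299,187),(299,156),(283,129)]
g=cv2.cvtColor(d["image"],cv2.COLOR_BGR2GRAY)
P=np.array([wworld(d,u,o,.053)[:2] for u in pl])
f=least_squares(lambda v:np.hypot(*(P-v[:2]).T)-v[2],[.58,.067,.058]); c=f.x[:2]; print("centre",f.x,"res",np.abs(f.fun).max())
cup=wworld(d,(251.7,111.7),o,.078)[:2]; cf=np.array([.6373,.0808]); 
for n,q in(("cup rim",cup),("net",cf),("paddle",np.array([.4589,.0836]))):
    v=q-c; print(n,q,np.hypot(*v),np.degrees(np.arctan2(v[1],v[0])))
print("plug ang",np.round(np.degrees(np.arctan2(*(P-c).T[::-1])),1))
h=cv2.HoughCircles(g[80:145,215:290],cv2.HOUGH_GRADIENT,1,10,param1=100,param2=12,minRadius=12,maxRadius=24); print(None if h is None else h[0][:4]+[215,80,0])
# held tube: cap px centroid, z map
im=d["image"].astype(int); m=((im[...,1]>im[...,0]+25)&(im[...,1]>im[...,2]+25)); m[:200]=0
y,x=np.where(m); print("cap",x.mean(),y.mean(),x.min(),x.max(),y.min(),y.max(),"depth",np.median(d["z_map"][m]))
K=d["K"];T=d["tool_from_camera"]
z=d["z_map"][m]; pts=np.c_[(x-K[0,2])*z/K[0,0],(y-K[1,2])*z/K[1,1],z]@T[:3,:3].T+T[:3,3]
pts*=1000; t=pts[pts[:,2]<np.percentile(pts[:,2],10)+3]; print("cap top tool mm",np.percentile(t,[1,50,99],axis=0), t.mean(0))
E
```

```text
centre [0.58078326 0.07027391 0.05763318] res 0.00020418703613656747
cup rim [0.63874251 0.08002323] 0.05877349875427239 9.548326530375972
net [0.6373 0.0808] 0.05748861443754687 10.550297420416003
paddle [0.4589 0.0836] 0.12260959475957617 173.7603598679898
plug ang [  69.7   99.4  129.8  160.1 -170.  -140.4 -109.4  -80.4  -50.2  -21. ]
[[249.5        111.5         19.        ]
 [234.5        110.5         18.29999924]]
cap 279.26553166069294 303.8802270011947 248 552 264 419 depth 0.13747066
cap top tool mm [[-15.03766685 -13.30382084 -26.5753198 ]
 [ -1.06509545  -0.62571393 -25.10674731]
 [ 10.78825608  11.72632656 -23.08375655]] [ -1.08610999  -0.71104066 -25.49861812]
```

```bash
python3 -m creep '[[[25,-8,0],[0,0,0]],[[25,-8,0],[0,0,0]],[[25,-7,0],[0,0,0]],[[0,0,20],[0,0,0]],[[0,0,20],[0,0,0]],[[0,0,20],[0,0,0]],[[0,0,14],[0,0,0]],[[0,0,5],[0,0,0]],[[0,0,0],[0,0,0]],[[0,0,0],[0,0,0]],[[0,0,0],[0,0,0]]]'
python3 - <<'E'
from h import *
o=bot.get_obs(); p=vision.camera("wrist"); cv2.imwrite("pics/w5.png",p["image"][150:420,140:420].repeat(2,0).repeat(2,1))
r=vision.place_of(p,"cup_floor")[:1]; print(r, r and wworld(p,r[0]["position"],o,.054))
K=p["K"];T=p["tool_from_camera"];Q=R.from_quat(o["tool_rot"])
def proj(t): # tool mm -> crop px
    c=np.linalg.inv(T)@np.r_[np.array(t)/1000,1]; u=K@c[:3]; return (u[:2]/u[2]-[140,150])*2
t=Q.inv().apply(np.array([.6379,.08035,.078])-o["eef_pos"])*1000; print("cup rim in tool",t)
im=cv2.imread("pics/w5.png")
for r_,col,cx,cz in((14,(0,0,255),t,t[2]),(17,(255,0,0),t,t[2]),(12,(0,255,255),np.array([-1.5,-.7]),36.)):
    pts=np.array([proj([cx[0]+r_*np.cos(a),cx[1]+r_*np.sin(a),cz]) for a in np.linspace(0,6.28,60)]).round().astype(np.int32)
    cv2.polylines(im,[pts],True,col,1)
cv2.imwrite("pics/w5.png",im)
E
```

```text
clock: 9.28
eef_pos: [0.6405, 0.0806, 0.1402]
tool_rot: [0.98, 0.201, 0.001, 0.0]
ft_force: [-0.6, -0.3, 0.1]
grip_width: 0.0272
grasp_force: 59.1
[{'position': [279.5, 224.5], 'score': 0.91}] [0.63550072 0.0786893  0.054     ]
cup rim in tool [-2.59429253 -0.78680633 62.17087307]
```

View pics/w5.png

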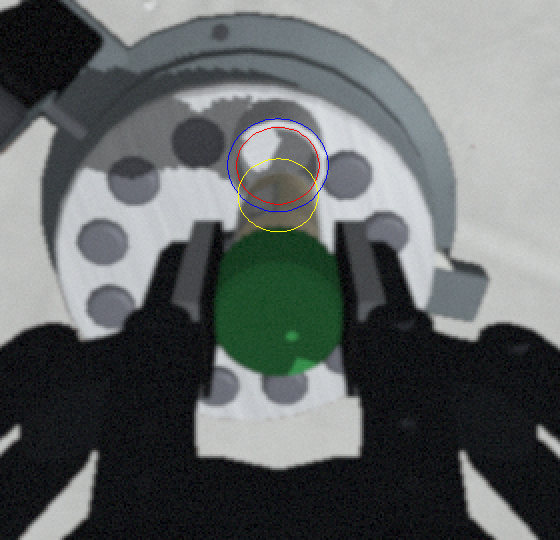

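The overlay fits the cup rim, ringed at (278,165). The tube's visible foot ends a little lower than I predicted, at y≈172 against 158. I'll check its position and tilt with the depth map.

```bash
python3 - <<'E'
from h import *
d=np.load("w4.npz");K=d["K"];T=d["tool_from_camera"];Z=d["z_map"]
def tool(u,v): z=Z[v,u]; return (T[:3,:3]@np.array([(u-K[0,2])*z/K[0,0],(v-K[1,2])*z/K[1,1],z])+T[:3,3])*1000
for v in range(226,336,6): print(v,np.round(tool(280,v),1),np.round(tool(270,v),1),d["image"][v,280])
for v in (244,252,258):
    row=[tool(u,v) for u in range(250,312)]; k=[r for r in row if r[2]<60]; print(v,len(k),np.round(k[0],1) if k else 0,np.round(k[-1],1) if k else 0)
E
```

```text
226 [-37.9   0.4 167.8] [-38.1  -9.8 168.2] [195 193 188]
232 [-44.9   0.4 168.9] [-44.7  -9.8 168.2] [192 189 187]
238 [ 8.9 -0.  26.5] [ 7.3 -5.8 30.3] [68 82 84]
244 [ 8.8 -0.1 18.5] [ 7.4 -5.6 21.7] [71 84 84]
250 [ 8.6 -0.1 11.5] [ 7.4 -5.4 13.9] [69 83 84]
256 [ 8.9 -0.1  3.7] [ 8.2 -5.1  5.3] [ 78  92 100]
262 [ 8.6 -0.1 -2. ] [ 7.6 -5.  -0.1] [67 82 83]
268 [ 11.3  -0.2 -13. ] [ 10.3  -4.7 -11.2] [33 58 23]
274 [ 11.   -0.2 -18. ] [ 10.   -4.6 -16.1] [25 58 20]
280 [ 11.3  -0.2 -23.4] [ 10.5  -4.4 -22. ] [29 58 25]
286 [  9.9  -0.2 -25.9] [  9.2  -4.3 -24.7] [37 70 21]
292 [  6.6  -0.2 -25. ] [  7.3  -4.3 -26.2] [35 69 26]
298 [  3.6  -0.2 -24.9] [  3.4  -4.4 -24.6] [40 72 28]
304 [  1.1  -0.2 -25.4] [  1.   -4.4 -25.4] [31 70 23]
310 [ -1.3  -0.2 -26.2] [ -2.4  -4.4 -24.7] [37 73 29]
316 [ -5.5  -0.2 -24.5] [ -5.6  -4.5 -24.4] [39 73 28]
322 [ -7.8  -0.2 -25.6] [ -8.6  -4.5 -24.5] [38 73 29]
328 [-11.3  -0.2 -25. ] [-11.4  -4.5 -24.9] [40 74 29]
334 [-14.   -0.2 -25.5] [-13.5  -4.5 -26.1] [42 73 33]
244 36 [  3.1 -10.5  31.3] [ 2.1 10.  33.5]
252 42 [ -1.  -12.2  29.2] [  80.8   -0.6 -142.4]
258 43 [  0.5 -12.1  18.5] [-0.9 11.1 21.2]
```

```bash
python3 -m creep '[[[0.7,-0.3,10],[0,0,0]],[[0,0,10],[0,0,0]],[[0,0,4],[0,0,0]],[[0,0,3],[0,0,0]],[[0,0,3],[0,0,0]],[[0,0,3],[0,0,0]],[[0,0,0],[0,0,0]]]'
```

```text
clock: 10.25
eef_pos: [0.6404, 0.0811, 0.1061]
tool_rot: [0.98, 0.201, -0.0, -0.0]
ft_force: [0.1, -0.1, 0.3]
grip_width: 0.0269
grasp_force: 59.2
```

```bash
python3 -m creep '[[[0,0,3],[0,0,0]],[[0,0,3],[0,0,0]],[[0,0,3],[0,0,0]],[[0,0,3],[0,0,0]],[[0,0,1.5],[0,0,0]],[[0,0,0],[0,0,0]]]'
```

```text
clock: 11.0
eef_pos: [0.6404, 0.0811, 0.0926]
tool_rot: [0.98, 0.201, -0.0, -0.0]
ft_force: [-0.7, 0.1, -0.2]
grip_width: 0.027
grasp_force: 59.2
```

```bash
python3 -m creep '[[[0,0,1],[0,0,0]],[[0,0,1],[0,0,0]],[[0,0,0],[0,0,0]]]'
```

```text
clock: 11.38
eef_pos: [0.6405, 0.0811, 0.0907]
tool_rot: [0.98, 0.201, -0.0, -0.0]
ft_force: [-0.4, 0.1, 0.0]
grip_width: 0.0267
grasp_force: 59.2
```

```bash
python3 -m creep '[[[0,0,0.7],[0,0,0]],[[0,0,0],[0,0,0]]]'; python3 -m creep '[[[0,0,0.6],[0,0,0]],[[0,0,0],[0,0,0]]]'; python3 -m creep '[[[0,0,0.6],[0,0,0]],[[0,0,0],[0,0,0]]]'
```

```text
clock: 11.62
eef_pos: [0.6407, 0.0811, 0.0906]
tool_rot: [0.98, 0.201, 0.0, -0.0]
ft_force: [-0.6, -0.4, 2.5]
grip_width: 0.0268
grasp_force: 59.4
clock: 11.88
eef_pos: [0.6408, 0.0812, 0.0905]
tool_rot: [0.98, 0.201, 0.001, -0.0]
ft_force: [-1.5, 0.1, 5.6]
grip_width: 0.027
grasp_force: 59.7
clock: 12.12
eef_pos: [0.641, 0.0812, 0.0905]
tool_rot: [0.98, 0.201, 0.001, 0.0]
ft_force: [-1.9, -0.7, 7.2]
grip_width: 0.0268
grasp_force: 60.0
```

```bash
python3 -m creep '[[[0,0,-1.5],[0,0,0]],[[0,0,0],[0,0,0]]]'; python3 -m creep '[[[0,0,0],[0,0,0]],[[0,0,0],[0,0,0]],[[0,0,0],[0,0,0]],[[0,0,0],[0,0,0]],[[0,0,-8],[0,0,0]],[[0,0,-20],[0,0,0]],[[0,0,-30],[0,0,0]],[[0,0,-30],[0,0,0]],[[0,0,0],[0,0,0]],[[0,0,0],[0,0,0]]]' 48
python3 - <<'E'
from h import *
o=bot.get_obs(); p=vision.camera("wrist"); cv2.imwrite("pics/w6.png",p["image"])
K=p["K"];T=np.array(p["tool_from_camera"]);Z=p["z_map"];im=p["image"].astype(int)
m=((im[...,1]>im[...,0]+20)&(im[...,1]>im[...,2]+20)&(Z>0)); m[:,:200]=0;m[:,360:]=0
v,u=np.where(m); z=Z[m]; W=(np.c_[(u-K[0,2])*z/K[0,0],(v-K[1,2])*z/K[1,1],z]@T[:3,:3].T+T[:3,3])@R.from_quat(o["tool_rot"]).as_matrix().T+o["eef_pos"]
t=W[W[:,2]>np.percentile(W[:,2],90)-.004]; print("cap top",t.mean(0),np.percentile(t,[2,98],axis=0))
for q,zz in(("wide_tube",.054),("paddle",.052)):
    for r in vision.place_of(p,q)[:1]: print(q,r, wworld(p,r["position"],o,zz))
E
```

```text
clock: 12.38
eef_pos: [0.6407, 0.0812, 0.0905]
tool_rot: [0.98, 0.201, 0.0, -0.0]
ft_force: [-0.4, 0.1, 3.2]
grip_width: 0.0271
grasp_force: 59.5
clock: 13.62
eef_pos: [0.6403, 0.0811, 0.1782]
tool_rot: [0.98, 0.201, -0.0, -0.0]
ft_force: [-0.1, 0.8, -0.4]
grip_width: 0.0478
grasp_force: 0.0
cap top [0.63865348 0.08031328 0.11548684] [[0.62535053 0.0677387  0.11352038]
 [0.65080058 0.09268032 0.11685212]]
wide_tube {'position': [281.0, 208.5], 'score': 0.94} [0.63601809 0.07800944 0.054     ]
```

View pics/w6.png

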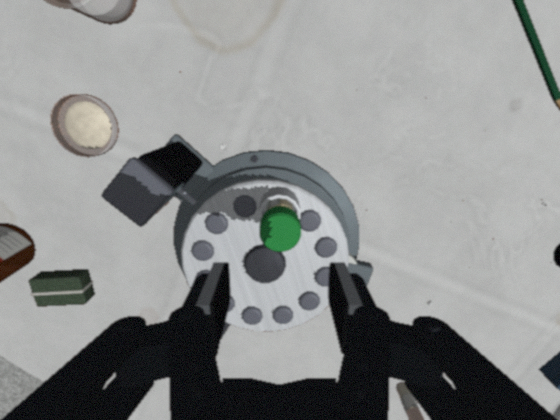

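The tube stands in the cup, cap top at z 0.1155 and on the cup centre. Next I go to the lever: close the fingers and move above and behind the paddle.

```bash
python3 -m creep '[[[-37,-25,0],[0,0,0]],[[-37,-25,0],[0,0,0]],[[-37,-25,0],[0,0,0]],[[-38,-24,0],[0,0,0]],[[0,0,0],[0,0,0.165]],[[0,0,0],[0,0,0.165]],[[0,0,10],[0,0,0.16]],[[0,0,25],[0,0,0]],[[0,0,25],[0,0,0]],[[0,0,10],[0,0,0]],[[0,0,0],[0,0,0]],[[0,0,0],[0,0,0]]]' 0
python3 - <<'E'
from h import *
o=bot.get_obs(); p=vision.camera("wrist"); cv2.imwrite("pics/w7.png",p["image"])
Q=R.from_quat(o["tool_rot"]); print("tool y deg",np.degrees(np.arctan2(*Q.apply([0,1,0])[1::-1])),o["joint_pos"])
for r in vision.place_of(p,"paddle")[:2]:
    w=wworld(p,r["position"],o,.052); print(r,w,Q.inv().apply(w-o["eef_pos"])*1000)
print("expected",Q.inv().apply(np.array([.4613,.0812,.052])-o["eef_pos"])*1000)
E
```

```text
clock: 15.28
eef_pos: [0.4711, 0.0338, 0.1093]
tool_rot: [0.999, 0.014, -0.003, -0.034]
ft_force: [-0.2, -0.1, -0.2]
grip_width: 0.0
grasp_force: 0.0
tool y deg -88.39407724618172 [ 0.02809283  0.28377944 -0.27509647  1.01775254  0.06763513  3.14126254]
expected [ -8.10242929 -43.71527431  60.46105864]
```

View pics/w7.png

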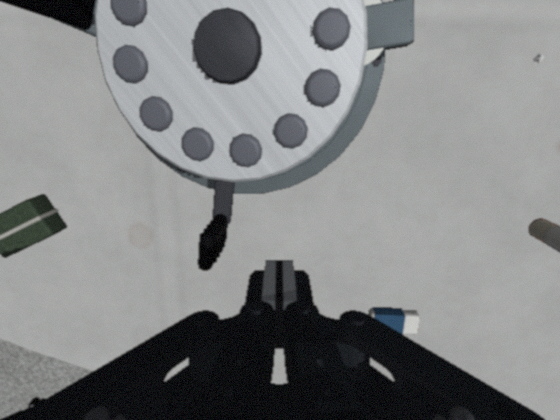

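The turn ran joint 6 to its limit, so I take the half-turn-equivalent pose instead and turn the other way. The picture shows the paddle at (212,240), left of the closed fingers at (280,285).

```bash
python3 -m creep '[[[0,0,-20],[0,0,-0.187]],[[0,0,-20],[0,0,-0.187]],[[0,0,-10],[0,0,-0.187]],[[0,0,0],[0,0,-0.187]],[[0,0,0],[0,0,-0.187]],[[0,0,0],[0,0,-0.187]],[[0,0,0],[0,0,-0.187]],[[0,0,0],[0,0,-0.187]],[[0,0,0],[0,0,-0.187]],[[0,0,0],[0,0,-0.187]],[[0,0,0],[0,0,-0.187]],[[0,0,0],[0,0,-0.187]]]'
python3 -m creep '[[[0,0,0],[0,0,-0.187]],[[0,0,0],[0,0,-0.187]],[[0,0,0],[0,0,-0.187]],[[0,0,0],[0,0,-0.187]],[[0,0,0],[0,0,0]],[[0,0,0],[0,0,0]]]'
cat > st.py <<'E'
from h import *
o=bot.get_obs(); Q=R.from_quat(o["tool_rot"]); c=np.array([.5808,.0703]); pa=np.radians(174.8)
er=np.array([np.cos(pa),np.sin(pa)]); et=np.array([-er[1],er[0]])
import sys; back=float(sys.argv[1]); z=float(sys.argv[2])
g=np.r_[c+.120*er-back*et,z]
G=R.from_matrix(np.c_[np.r_[er,0],np.r_[-et,0],[0,0,-1]])
print("pos",o["eef_pos"],"goal",g,"j6",o["joint_pos"][5])
print("tool mm",(Q.inv().apply(g-o["eef_pos"])*1000).round(1),"turn",(Q.inv()*G).as_rotvec().round(3))
E
python3 st.py .032 .11
```

```text
clock: 16.88
eef_pos: [0.4713, 0.0303, 0.1593]
tool_rot: [0.418, 0.908, 0.029, -0.017]
ft_force: [-0.0, -0.0, -1.2]
grip_width: -0.0001
grasp_force: 0.0
clock: 17.62
eef_pos: [0.4711, 0.0302, 0.1589]
tool_rot: [0.062, 0.997, 0.033, -0.006]
ft_force: [0.9, -0.9, -0.9]
grip_width: 0.0003
grasp_force: 0.0
pos [0.47109362 0.03024666 0.15886959] goal [0.46419411 0.11304421 0.11      ] j6 0.14474234616199622
tool mm [16.3 77.9 54.4] turn [ 0.066 -0.015 -0.034]
```

```bash
python3 -m creep '[[[0,0,0],[0.066,-0.015,-0.034]],[[5,28,0],[0,0,0]],[[5,28,0],[0,0,0]],[[4.4,25.8,0],[0,0,0]],[[0,0,25],[0,0,0]],[[0,0,24],[0,0,0]],[[0,0,0],[0,0,0]],[[0,0,0],[0,0,0]]]'
python3 st.py .032 .048
python3 - <<'E'
from h import *
o=bot.get_obs(); p=vision.camera("wrist"); cv2.imwrite("pics/w8.png",p["image"]); Q=R.from_quat(o["tool_rot"])
for r in vision.place_of(p,"paddle")[:2]:
    w=wworld(p,r["position"],o,.052); print(r,w,Q.inv().apply(w-o["eef_pos"])*1000)
E
```

```text
clock: 18.62
eef_pos: [0.4642, 0.113, 0.1103]
tool_rot: [0.044, 0.999, 0.0, -0.0]
ft_force: [-0.6, -0.6, 0.1]
grip_width: -0.0003
grasp_force: 0.0
pos [0.46421712 0.11302914 0.11030274] goal [0.46419411 0.11304421 0.048     ] j6 0.32719360671656494
tool mm [ 0.  -0.  62.3] turn [ 0.001 -0.     0.002]
{'position': [231.2, 232.5], 'score': 0.88} [0.46127341 0.08197193 0.052     ] [  0.17723306 -31.22587601  58.28669237]
```

View pics/w8.png

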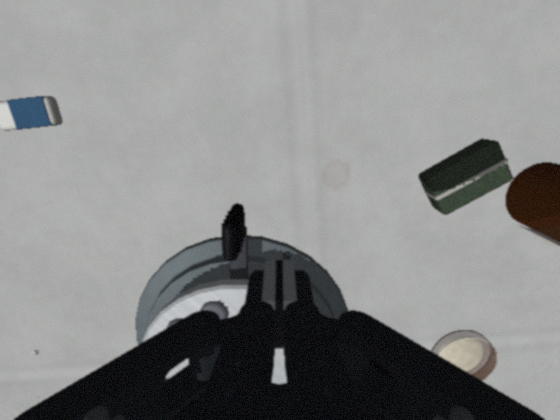

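```bash
python3 -m creep '[[[0,0,22],[0,0,0]],[[0,0,22],[0,0,0]],[[0,0,18],[0,0,0]],[[0,0,0],[0,0,0]]]'
python3 -m creep '[[[0.7,-4,0],[0,0,-0.033]],[[0.7,-4,0],[0,0,-0.033]],[[0.7,-4,0],[0,0,-0.033]],[[0.7,-4,0],[0,0,-0.033]],[[0.7,-4,0],[0,0,-0.033]],[[0,0,0],[0,0,0]]]'
python3 -m creep '[[[0.7,-4,0],[0,0,-0.033]],[[0.7,-4,0],[0,0,-0.033]],[[0.7,-4,0],[0,0,-0.033]],[[0.7,-4,0],[0,0,-0.033]],[[0.7,-4,0],[0,0,-0.033]],[[0,0,0],[0,0,0]]]'
```

```text
clock: 19.23
eef_pos: [0.463, 0.1127, 0.0472]
tool_rot: [0.044, 0.999, -0.0, -0.001]
ft_force: [-0.3, -0.2, 0.1]
grip_width: -0.0001
grasp_force: 0.0
clock: 19.98
eef_pos: [0.4607, 0.0934, 0.0489]
tool_rot: [-0.038, 0.999, 0.001, 0.001]
ft_force: [-0.6, 1.1, 1.5]
grip_width: 0.0002
grasp_force: 0.6
clock: 20.72
eef_pos: [0.459, 0.0737, 0.0483]
tool_rot: [-0.121, 0.993, 0.001, -0.0]
ft_force: [-2.5, 4.2, 2.5]
grip_width: -0.0003
grasp_force: 2.1
```

```bash
python3 -m creep '[[[0.5,-3,0],[0,0,-0.025]],[[0.5,-3,0],[0,0,-0.025]],[[0.3,-2,0],[0,0,-0.017]],[[0,0,0],[0,0,0]]]'
python3 -m creep '[[[0.5,-3,0],[0,0,-0.025]],[[0.3,-2,0],[0,0,-0.017]],[[0,0,0],[0,0,0]]]'
```

```text
clock: 21.22
eef_pos: [0.46, 0.0645, 0.0475]
tool_rot: [-0.154, 0.988, 0.0, -0.0]
ft_force: [-1.8, 2.2, 2.8]
grip_width: 0.0002
grasp_force: 1.6
clock: 21.6
eef_pos: [0.4606, 0.0593, 0.0474]
tool_rot: [-0.175, 0.985, -0.0, -0.001]
ft_force: [-1.2, 2.3, 1.3]
grip_width: -0.0003
grasp_force: 1.3
```

```bash
for i in 1; do :; done; python3 -m creep '[[[0.35,-2,0],[0,0,-0.017]],[[0.35,-2,0],[0,0,-0.017]],[[0,0,0],[0,0,0]]]' | grep -E 'pos|ft_f'
python3 -m creep '[[[0.25,-1.5,0],[0,0,-0.012]],[[0.25,-1.5,0],[0,0,-0.012]],[[0,0,0],[0,0,0]]]'| grep -E 'pos|ft_f'
```

```text
eef_pos: [0.4614, 0.0554, 0.0474]
ft_force: [-2.3, 1.7, -0.2]
eef_pos: [0.4622, 0.0526, 0.0474]
ft_force: [-2.1, 1.1, -0.0]
```

```bash
python3 -m creep '[[[0.25,-1.5,0],[0,0,-0.012]],[[0.25,-1.5,0],[0,0,-0.012]],[[0,0,0],[0,0,0]]]'| grep -E 'pos|ft_f'
```

```text
eef_pos: [0.463, 0.0496, 0.0475]
ft_force: [-2.6, 0.7, -0.0]
```

```bash
python3 - <<'E'
from h import *
p=vision.camera("wrist"); t=vision.camera("top"); im=np.hstack([p["image"][100:400,130:430],cv2.resize(t["image"][140:250,190:300],(300,300))]); cv2.imwrite("pics/w9.png",im)
o=bot.get_obs(); Q=R.from_quat(o["tool_rot"]); print(o["ft_force"],o["ft_torque"])
for n,p_ in(("w",p),("t",t)):
  for q,z in(("paddle",.052),("wide_tube",.054)):
    for r in vision.place_of(p_,q)[:1]:
      w=wworld(p_,r["position"],o,z) if n=="w" else world(p_,r["position"],z=z); print(n,q,r,w,np.degrees(np.arctan2(w[1]-.0703,w[0]-.5808)),Q.inv().apply(w-o["eef_pos"])*1000)
E
```

```text
[-1.72085478  0.37298817 -0.58295563] [ 0.21080325  0.24545723 -0.04841647]
w paddle {'position': [237.5, 274.1], 'score': 0.58} [0.46749757 0.03075173 0.052     ] -160.75843230697276 [  3.93724134 -19.10796059  -4.49153889]
t wide_tube {'position': [234.0, 167.3], 'score': 0.41} [0.62521751 0.10475782 0.054     ] 37.80326982340046 [-170.27840341  -18.13124049   -6.59776302]
```

View pics/w9.png

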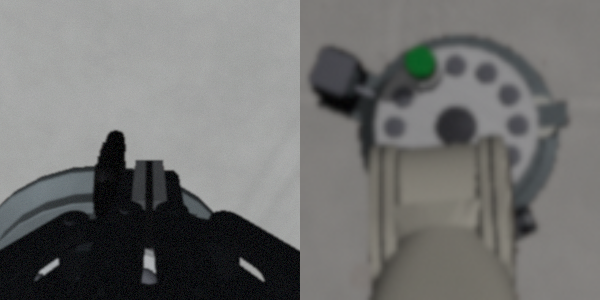

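The paddle has swung 0.43 rad and the fingers are still behind it. In the top view the cup has begun to turn. I carry on gently to the stop.

```bash
python3 -m creep '[[[0.2,-1,0],[0,0,-0.008]],[[0.2,-1,0],[0,0,-0.008]],[[0,0,0],[0,0,0]]]'| grep -E 'pos|ft_f'
python3 -m creep '[[[0.2,-1,0],[0,0,-0.008]],[[0.2,-1,0],[0,0,-0.008]],[[0,0,0],[0,0,0]]]'| grep -E 'pos|ft_f'
python3 - <<'E'
from h import *
p=vision.camera("top")
g=cv2.resize(p["image"][140:250,190:300],None,fx=4,fy=4,interpolation=cv2.INTER_CUBIC); cv2.imwrite("pics/t10.png",g)
c=np.array([.5808,.0703]); gr=cv2.cvtColor(p["image"],cv2.COLOR_BGR2GRAY).astype(np.float32)
# brightness round the plug circle, folded mod 30 deg
Rm=cv2.Rodrigues(np.array(p["rvec"],float))[0]
a=np.radians(np.arange(-80,100,1)); W=np.c_[c[0]+.058*np.cos(a),c[1]+.058*np.sin(a),np.full(len(a),.053)]
uv=cv2.projectPoints(W,np.array(p["rvec"],float),np.array(p["tvec"],float),np.array(p["K"]),None)[0].reshape(-1,2).astype(np.float32)
v=cv2.remap(gr,uv[:,0].reshape(1,-1),uv[:,1].reshape(1,-1),cv2.INTER_LINEAR).ravel()
print(v[::5].astype(int)); 
E
```

```text
eef_pos: [0.4631, 0.0484, 0.0474]
ft_force: [-2.9, 4.1, -0.1]
eef_pos: [0.463, 0.0479, 0.0473]
ft_force: [-4.6, 8.4, 0.3]
[ 76  91 130 131  91  77  75  86 125 133 104  80  75  81 117 137 117  83
  74  75 102 125  73  56  56  47  39  58  61  48  57  70  80 120 128  89]
```

Firm stop reached at 9.6 N, and the plug grid is back on a notch (10° mod 30), so that is one click. I let the lever spring back.

```bash
python3 -m creep '[[[-0.7,4,0],[0,0,0.033]],[[-1.3,8,0],[0,0,0.067]],[[-1.3,8,0],[0,0,0.067]],[[-1.3,8,0],[0,0,0.067]],[[-1.3,8,0],[0,0,0.067]],[[-1.3,8,0],[0,0,0.067]],[[-1.3,8,0],[0,0,0.067]],[[-1.3,8,0],[0,0,0.067]],[[-1.1,7,0],[0,0,0.055]],[[0,0,0],[0,0,0]],[[0,0,0],[0,0,0]]]'
python3 st.py .032 .048
python3 - <<'E'
from h import *
o=bot.get_obs()
for n in("wrist","top","scene"):
  p=vision.camera(n)
  for q,z in(("paddle",.052),("cup_floor",.054),("wide_tube",.054)):
    for r in vision.place_of(p,q)[:1]:
      w=wworld(p,r["position"],o,z) if n=="wrist" else world(p,r["position"],z=z); print(n,q,r["score"],w,np.degrees(np.arctan2(w[1]-.0703,w[0]-.5808)))
E
```

```text
clock: 25.2
eef_pos: [0.4606, 0.1123, 0.0476]
tool_rot: [0.046, 0.999, -0.0, -0.0]
ft_force: [-0.3, 0.3, 0.3]
grip_width: -0.0001
grasp_force: 0.0
pos [0.4605664  0.11233195 0.04764461] goal [0.46419411 0.11304421 0.048     ] j6 0.3308949550588573
tool mm [-3.5  1.  -0.4] turn [-0.001 -0.    -0.001]
wrist paddle 0.85 [0.46152962 0.08339081 0.052     ] 173.736435135991
top paddle 0.45 [0.45169378 0.08358574 0.052     ] 174.12463153485297
top cup_floor 0.74 [0.62095091 0.10873796 0.054     ] 43.751358314952256
top wide_tube 0.46 [0.62228973 0.10723727 0.054     ] 41.677869691562975
scene paddle 0.59 [0.46578155 0.08121666 0.052     ] 174.5781680711578
scene cup_floor 0.86 [0.63073665 0.10809663 0.054     ] 37.121777511878015
scene wide_tube 0.6 [0.61392124 0.1080742  0.054     ] 48.755015502023966
```

Lever back at rest, cup at about 40°, one notch to go. Second stroke, same path.

```bash
python3 -m creep '[[[-3,-4,0],[0,0,-0.033]],[[0.8,-5,0],[0,0,-0.042]],[[0.7,-4,0],[0,0,-0.033]],[[0.7,-4,0],[0,0,-0.033]],[[0.7,-4,0],[0,0,-0.033]],[[0.7,-4,0],[0,0,-0.033]],[[0.7,-4,0],[0,0,-0.033]],[[0.7,-4,0],[0,0,-0.033]],[[0.7,-4,0],[0,0,-0.033]],[[0.5,-3,0],[0,0,-0.025]],[[0,0,0],[0,0,0]]]' | grep -E 'pos|ft_f'
python3 -m creep '[[[0.5,-3,0],[0,0,-0.025]],[[0.5,-3,0],[0,0,-0.025]],[[0.5,-3,0],[0,0,-0.025]],[[0.5,-3,0],[0,0,-0.025]],[[0.4,-2.5,0],[0,0,-0.021]],[[0.4,-2.5,0],[0,0,-0.021]],[[0.3,-2,0],[0,0,-0.017]],[[0,0,0],[0,0,0]]]' | grep -E 'pos|ft_f'
```

```text
eef_pos: [0.4583, 0.0729, 0.0473]
ft_force: [-2.9, 3.3, 1.5]
eef_pos: [0.4624, 0.053, 0.0476]
ft_force: [-1.4, 1.5, -0.7]
```

```bash
python3 -m creep '[[[0.25,-1.5,0],[0,0,-0.012]],[[0.25,-1.5,0],[0,0,-0.012]],[[0,0,0],[0,0,0]]]'| grep -E 'pos|ft_f'
python3 -m creep '[[[0.2,-1,0],[0,0,-0.008]],[[0,0,0],[0,0,0]]]'| grep -E 'pos|ft_f'
```

```text
eef_pos: [0.4629, 0.0502, 0.0475]
ft_force: [-1.7, 1.0, -0.7]
eef_pos: [0.4631, 0.0493, 0.0476]
ft_force: [-0.7, 1.9, 0.3]
```

```bash
python3 -m creep '[[[0.2,-1,0],[0,0,-0.008]],[[0,0,0],[0,0,0]]]'| grep -E 'pos|ft_f'
```

```text
eef_pos: [0.4632, 0.0485, 0.0475]
ft_force: [-1.9, 2.2, -0.2]
```

```bash
python3 -m creep '[[[0.2,-1,0],[0,0,-0.008]],[[0,0,0],[0,0,0]]]'| grep -E 'pos|ft_f'
python3 -m creep '[[[0.1,-0.7,0],[0,0,-0.005]],[[0,0,0],[0,0,0]]]'| grep -E 'pos|ft_f'
```

```text
eef_pos: [0.4631, 0.0482, 0.0474]
ft_force: [-2.0, 5.1, -0.4]
eef_pos: [0.463, 0.0481, 0.0474]
ft_force: [-3.6, 6.4, 0.7]
```

At the stop with about 7.5 N. I release, back off, lift clear and check.

```bash
python3 -m creep '[[[-0.7,4,0],[0,0,0.033]],[[-1.3,8,0],[0,0,0.067]],[[-1.3,8,0],[0,0,0.067]],[[-1.3,8,0],[0,0,0.067]],[[-1.3,8,0],[0,0,0.067]],[[-1.3,8,0],[0,0,0.067]],[[-1.3,8,0],[0,0,0.067]],[[-1.3,8,0],[0,0,0.067]],[[-1.1,7,0],[0,0,0.055]],[[0,0,0],[0,0,0]],[[0,0,-40],[0,0,0]],[[0,0,-40],[0,0,0]]]' | grep -E 'pos|ft_f'
python3 -m creep '[[[40,0,-40],[0,0,0]],[[50,0,-40],[0,0,0]],[[50,0,-20],[0,0,0]],[[0,0,0],[0,0,0]],[[0,0,0],[0,0,0]]]'
python3 - <<'E'
from h import *
o=bot.get_obs()
for n in("wrist","top","scene"):
  p=vision.camera(n); cv2.imwrite(f"pics/end_{n}.png",p["image"])
  for q,z in(("paddle",.052),("cup_floor",.054),("wide_tube",.054)):
    for r in vision.place_of(p,q)[:1]:
      w=wworld(p,r["position"],o,z) if n=="wrist" else world(p,r["position"],z=z); print(n,q,r["score"],w,np.degrees(np.arctan2(w[1]-.0703,w[0]-.5808)))
t=cv2.imread("pics/end_top.png")[130:250,180:300]; s=cv2.imread("pics/end_scene.png")[130:280,200:350]
cv2.imwrite("pics/end.png",np.hstack([cv2.resize(t,(400,400)),cv2.resize(s,(400,400))]))
E
```

```text
eef_pos: [0.4608, 0.1129, 0.1281]
ft_force: [1.1, 0.9, 1.2]
clock: 31.68
eef_pos: [0.3238, 0.1281, 0.227]
tool_rot: [0.053, 0.999, 0.0, 0.001]
ft_force: [-0.3, -0.3, -2.0]
grip_width: -0.0002
grasp_force: 0.0
top paddle 0.58 [0.45652122 0.08398933 0.052     ] 173.71419878607512
top cup_floor 0.78 [0.61121023 0.12436472 0.054     ] 60.643193726746375
top wide_tube 0.47 [0.59995995 0.12681161 0.054     ] 71.2710499310368
scene paddle 0.51 [0.46649288 0.08016932 0.052     ] 175.06530120832014
scene cup_floor 0.97 [0.59163548 0.1170907  0.054     ] 76.96164253653404
scene wide_tube 0.62 [0.58029648 0.12030967 0.054     ] 90.57685627480998
```

View pics/end.png

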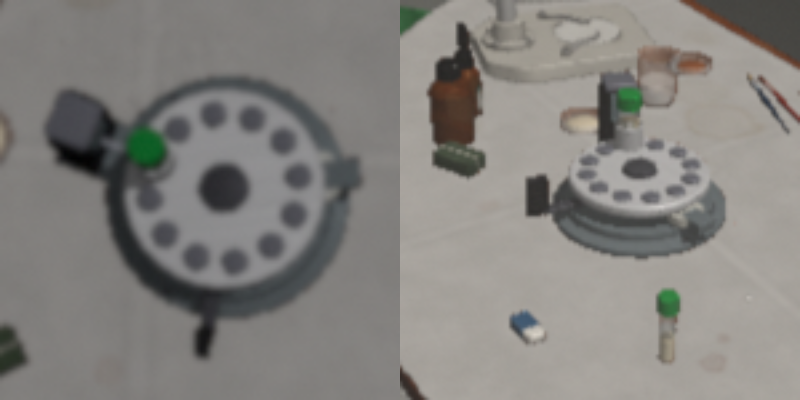

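The cup, with its green cap at (147,147), stands in front of the reading head. The lever is back at (205,335) and the tube is upright.

```bash
python3 -c "
from workcell import workorder
print(workorder.job_done())"
```

```text
the job is handed in; nothing more can be done
None
```

The job is handed in, verdict not shown: the wide tube stands upright in the cup, two lever strokes (stop readings about 9.6 N and 7.5 N) clicked it round to the reading head, and the lever has sprung back.

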